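# Make up the flattening kit and the marking kit

## Task

Make up two kits from the stock on the archive table: in the squarish tray the flattening kit, with the bar weight in the long compartment and the smaller round brass weight and the stand loupe in the other two, either way round; in the narrow tray, beside its ink pad, the marking kit, with the oblong-footed stamp and the ink bottle one in each free compartment, either way round. Everything is to stand upright, flat on the floor of its compartment. Set each thing down gently rather than dropping it, and leave the large weight, the round-footed stamp and the tape roll where they are.

Things in the scene. Friction and masses are not known exactly. Their poses are not given: they have to be found in the camera images.
- flattening_tray: Shallow squarish plywood tray, 167 (x) by 149 (y) mm outside, 14 mm high, floor 4 mm thick, walls and partitions 5 mm. Fixed to the table. Origin: centre of its underside, z up. It has one long compartment, 157 by 54 mm inside, centred at x 0, y +42.5 mm (its length along the tray's x), and two equal squarish ones, 76 (x) by 80 (y) mm inside, centred at x +40.5 and x -40.5 mm, y -29 mm. All three are empty at the start.
- marking_tray: Shallow narrow plywood tray, 100 (x) by 198 (y) mm outside, 14 mm high, floor 4 mm thick, walls and partitions 5 mm. Fixed to the table. Origin: centre of its underside, z up. Three compartments in a row along y: the one at the -y end already holds a flat closed ink-pad tin (fixed, grey, its top 21 mm above the table); the other two are empty, each 90 (x) by 54 (y) mm inside, centred at x 0, y +8 mm and x 0, y +67 mm.
- round_weight: The smaller of two turned brass paperweights: round body 50 mm across and 30 mm high, above it on a thin neck a straight round knob 24 mm across from 37 to 61 mm height (62 mm in all). About 0.5 kg. Stands upright; origin: centre of its underside, z up.
- bar_weight: Dark steel bar weight, a plain block 116 (x) by 30 (y) by 28 (z) mm lying flat, about 0.6 kg. Origin: centre of its underside, x along its length.
- loupe: Stand loupe (magnifier that stands on the page): clear plastic skirt, 44 mm across at the foot and 24 mm high, below a black ring 48 mm across from 24 to 51 mm height, with a glass lens on top. About 90 g. Stands upright; origin: centre of its underside, z up.
- oblong_stamp: Wooden hand stamp with an oblong foot 62 (x) by 26 (y) mm, 16 mm high, and a turned dark wooden handle on its centre: thin neck, then a round straight knob 26 mm across from 44 to 61 mm height, rounded above (68 mm in all). About 60 g. Origin: centre of its underside, x along the foot, z up.
- ink_bottle: Small round amber bottle of stamp ink, closed: body 34 mm across up to 36 mm height, with a paper label, shoulder to a black cap 22 mm across from 42 to 59 mm height. About 80 g. Stands upright; origin: centre of its underside, z up.
- large_weight: Not needed: the larger brass paperweight, of the same form, body 70 mm across and 37 mm high, knob 30 mm across, 65 mm in all, about 1.2 kg. Origin: centre of its underside.
- round_stamp: Not needed: a wooden hand stamp with a round foot 40 mm across, the same handle as the oblong one, 68 mm high. Origin: centre of its underside.
- tape_roll: Not needed: a roll of paper tape lying flat, 68 mm outside, 42 mm hole, 25 mm high. Origin: centre of its underside.

How it is judged (in metres and radians):
At the end, for the whole second after the job is handed in: Bar weight in the long compartment, smaller round weight and loupe one in each of the other two; oblong stamp and ink bottle one in each free compartment of the narrow tray. Each flat on the floor (underside within 3 mm, upright within 0.1 rad), between the walls, released and at rest (x of bar_weight in the frame of flattening_tray between -0.024 and 0.024 m and y of bar_weight in the frame of flattening_tray between 0.0275 and 0.0575 m and z of bar_weight in the frame of flattening_tray between 0.001 and 0.007 m and angle between each of bar_weight, round_weight, loupe, oblong_stamp, ink_bottle's own z axis and vertical below 0.1 rad and linear speed of each of bar_weight, round_weight, loupe, oblong_stamp, ink_bottle below 0.02 m/s and angular speed of each of bar_weight, round_weight, loupe, oblong_stamp, ink_bottle below 0.2 rad/s and ((x of round_weight in the frame of flattening_tray between 0.0255 and 0.0555 m and y of round_weight in the frame of flattening_tray between -0.046 and -0.012 m and x of loupe in the frame of flattening_tray between -0.0595 and -0.0215 m and y of loupe in the frame of flattening_tray between -0.05 and -0.008 m) or (x of round_weight in the frame of flattening_tray between -0.0555 and -0.0255 m and y of round_weight in the frame of flattening_tray between -0.046 and -0.012 m and x of loupe in the frame of flattening_tray between 0.0215 and 0.0595 m and y of loupe in the frame of flattening_tray between -0.05 and -0.008 m)) and z of round_weight in the frame of flattening_tray between 0.001 and 0.007 m and z of loupe in the frame of flattening_tray between 0.001 and 0.007 m and ((x of oblong_stamp in the frame of marking_tray between -0.017 and 0.017 m and y of oblong_stamp in the frame of marking_tray between -0.008 and 0.024 m and x of ink_bottle in the frame of marking_tray between -0.03 and 0.03 m and y of ink_bottle in the frame of marking_tray between 0.055 and 0.079 m) or (x of oblong_stamp in the frame of marking_tray between -0.017 and 0.017 m and y of oblong_stamp in the frame of marking_tray between 0.051 and 0.083 m and x of ink_bottle in the frame of marking_tray between -0.03 and 0.03 m and y of ink_bottle in the frame of marking_tray between -0.004 and 0.02 m)) and z of oblong_stamp in the frame of marking_tray between 0.001 and 0.007 m and z of ink_bottle in the frame of marking_tray between 0.001 and 0.007 m); the robot touches nothing.
It fails at once if the large weight, the round-footed stamp or the tape roll is shifted more than 30 mm or tipped over (distance of any of large_weight, round_stamp, tape_roll from where it was at the start of the episode above 0.03 m or angle between any of large_weight, round_stamp, tape_roll's own z axis and vertical above 0.5 rad).
It fails at once if a thing is dropped or flung into its tray (comes down on it faster than 0.6 m/s, as after a fall of 18 mm) ((horizontal distance between bar_weight and flattening_tray below 0.09 m and z of bar_weight in the frame of flattening_tray below 0.025 m and linear speed of bar_weight above 0.6 m/s) or (horizontal distance between round_weight and flattening_tray below 0.09 m and z of round_weight in the frame of flattening_tray below 0.025 m and linear speed of round_weight above 0.6 m/s) or (horizontal distance between loupe and flattening_tray below 0.09 m and z of loupe in the frame of flattening_tray below 0.025 m and linear speed of loupe above 0.6 m/s) or (horizontal distance between oblong_stamp and marking_tray below 0.09 m and z of oblong_stamp in the frame of marking_tray below 0.025 m and linear speed of oblong_stamp above 0.6 m/s) or (horizontal distance between ink_bottle and marking_tray below 0.09 m and z of ink_bottle in the frame of marking_tray below 0.025 m and linear speed of ink_bottle above 0.6 m/s)).
It also fails if it takes over 125 s, if anything falls off the work surface, if the arm or the gripper's body presses on something with over 40 N, if the wrist force passes 120 N, or if a joint passes its speed limit or range.

## Robot

A 6-joint arm with a two-finger parallel gripper is mounted at the origin on the work surface. World frame = base frame: x ahead of the robot, y to its left, z up, the work surface at z = 0. Lengths are in m, angles in degrees, forces in N, time in s.
With the tool pointing down it reaches from about 0.25 to 0.725 m from the base axis. Payload 9.7 kg.
Tool frame: the origin (TCP) lies at the very end of the fingers, on their centre line; the grasp point (between the pads) lies 19 mm behind it; z points along the fingers, y is the line along which they close (so a half turn about z gives the same grasp; the last joint's range is limited). The gripper opens to 85 mm and grips with 20 to 120 N. Pads are 22 mm wide; open, the fingers measure 114 mm over their backs; the gripper's body (76 mm by 85 mm) begins 54 mm behind the grasp point. The pads swing forward as they close: fully open they stand 13 mm farther back than shut.
Start: joints at [72.135, 4.979, 10.078, 95.1, 0, 90], TCP at [0.169, 0.523, 0.231] pointing down, gripper open.
Joint ranges: [-179.16, 179.16], [-48.56, 103.87], [-65.8, 70.77], [-126.05, 130.52], [-82.76, 87.17], [-180, 180]. Speed limits (degrees/s): [127.2, 127.2, 147.25, 180, 180, 180].

## Interface

Orientations are given as [roll, pitch, yaw] about the fixed x, y, z axes, in that order (R = Rz(yaw) Ry(pitch) Rx(roll)).
In Python, from workcell import bot gives the robot as it stands.
- The arm moves only by the tool arm_command, never from a script. Its argument "series" is a list of rows, each a list of 4 numbers: the shift along the tool's x, y, z in m, then the turn about the tool's z in rad. A call has exactly 5 rows; each row is the pose to reach, as a shift and turn from the pose commanded when the call began, along the tool's axes at that moment; what a row does not reach only later rows make up. A row lasts 1/10 s, in which the tool goes at most 50 mm and 8.59 degrees, less where a joint would pass 70% of its speed; a pose out of reach is approached as far as the arm can. A call with a gripper value outside its range is refused whole. "hand" is the finger opening in m, from 0 to 0.0854, set as the call begins (left out, the last holds). The fingers move at their own pace and stop on an object; "grip_force" is the grip in N (left out, the last holds). Time passes only in rows, so rows that repeat a pose let the fingers close, or fill a call up. It gives the time, the measured TCP pose, the force, the opening and the grip force at its end, in the units of the state.
- bot.get_obs(): the state, without advancing time (a new reading comes with each control period).
- bot.camera(name): name is "scene" or "side" or "wrist"; returns a dict with "color" (420x560x3 uint8, blue, green, red), "camera_matrix" (3x3 intrinsics, pixels), "xyz" and "orientation" of the camera in the world; the wrist camera has in their place "T_tool_cam" (4x4, takes a point from camera to tool coordinates, whose origin is the TCP and whose axes are the flange's). Camera axes: x right, y up, looking along -z (the intrinsics and any distortion apply to the point x, -y, -z); pixel columns grow to the right and rows downward; lengths in m; the calibration is good to about 2 mm. A picture is of the moment at which its call begins: read the wrist's pose just before it. There is no depth.
- bot.job_done(): hands the job in; it is judged then, once.
Trained networks look in the newest picture that a camera, given by its name, has taken for a name from the list of things; names that differ only in an ending like _2 or _b are one class to them, and where a whole thing is asked for, a point or a joint stands for the part that bears it (a point fixed in the world has none). Each returns a list of dicts, best first, with "confidence" (0 to 1); they miss things now and then, are a little off and sometimes report something else, mostly with a low value. They report only what shows in the picture. A call takes as long as a camera call.
- bot.find_in(camera, target): "location" ([column, row] in pixels, amid what is visible of it).
- bot.mark_of(camera, target): "location" ([column, row] in pixels: a listed point, or the origin of a listed thing).
The state is a dict: "time": time; "q": joint angles; "qd": joint speeds; "joint_efforts": joint torques, N m; "ee_pos": TCP position; "tcp_rot": TCP orientation; "wrist_force": force on the tool from outside, world axes, zero at the start; "torque": the same for the moment, N m; "opening": finger opening in m; "grasp_force": force on a finger pad.
Only numpy, scipy, OpenCV 4.12 (cv2) and the standard library are available. Lean on these libraries where they do the work, as an engineer would, in place of code of your own. Each camera call takes 0.05 s, during which the arm holds its last target. There are 200 camera calls.

## Working session

There is one attempt and no reset: what is moved stays moved. The work goes in short steps, Python scripts to look and compute and a tool call to move; the robot and the scene stay as the last step left them, time stands still between calls to the robot, and variables do not carry over. Pictures are saved under pics/ and viewed, at most 14 in all, crops included, and the job is handed in when it is done.

Besides the shell and the picture viewer there is one more tool, called after "Call:" by a JSON object that holds its "op" and its "data", one argument or row to a line. arm_command: Moves the arm, as the interface text tells. Its arguments: {"type":"object","properties":{"series":{"type":"array"},"hand":{"type":"number"},"grip_force":{"type":"number"}},"required":["series"]}

```bash
mkdir -p pics; ls; cat > h.py <<'E'
import numpy as np, cv2
from scipy.spatial.transform import Rotation as R
from workcell import bot
def cam(name):
    o=bot.get_obs(); c=bot.camera(name)
    K=np.array(c["camera_matrix"])
    if name=="wrist":
        T=np.eye(4);T[:3,:3]=R.from_euler('xyz',o["tcp_rot"],degrees=True).as_matrix();T[:3,3]=o["ee_pos"]
        M=T@np.array(c["T_tool_cam"])
    else:
        M=np.eye(4);M[:3,3]=c["xyz"];M[:3,:3]=R.from_euler('xyz',c["orientation"],degrees=True).as_matrix()
    return c,K,M
def ray(px,K,M,z):
    d=np.linalg.inv(K)@[px[0],px[1],1]; d=M[:3,:3]@(d*[1,-1,-1]); p=M[:3,3]
    return p+d*(z-p[2])/d[2]
def proj(P,K,M):
    v=M[:3,:3].T@(np.array(P)-M[:3,3]); v=v*[1,-1,-1]; u=K@v; return u[:2]/u[2]
N=["flattening_tray","marking_tray","round_weight","bar_weight","loupe","oblong_stamp","ink_bottle","large_weight","round_stamp","tape_roll"]
E
python3 - <<'E'
from h import *
print(bot.get_obs())
for n in ["scene","side"]:
    c,K,M=cam(n); cv2.imwrite(f"pics/{n}0.png",c["color"]); print({k:v for k,v in c.items() if k!="color"})
    for t in N:
        for d in bot.mark_of(n,t)[:2]: print(n,t,np.round(d["location"]),round(d["confidence"],2),np.round(ray(d["location"],K,M,0.0),3))
c=bot.camera("wrist");print(c["T_tool_cam"],c["camera_matrix"])
E
```

```text
pics
{'time': 0.0, 'q': array([7.21368392e+01, 5.01211406e+00, 1.00329249e+01, 9.50993126e+01,
       1.15518533e-03, 9.00004286e+01]), 'qd': array([-0.04094397,  0.02911129, -0.09054975,  0.03687585,  0.09544131,
       -0.01053936]), 'joint_efforts': array([ 8.87945316e-04, -5.20393038e+01,  4.64802969e+01,  1.64178223e-02,
       -4.97818235e-06,  2.65220592e-06]), 'ee_pos': array([0.16863185, 0.52326301, 0.23055964]), 'tcp_rot': array([-1.79921498e+02, -1.15459701e-03,  1.62136409e+02]), 'wrist_force': array([ 0.25199595, -0.22877394,  0.63527369]), 'torque': array([ 0.05185384, -0.01426777, -0.01506376]), 'grasp_force': 0.0, 'opening': 0.08514978249908424}
{'camera_matrix': array([[384.65952744,   0.        , 284.48553775],
       [  0.        , 384.65952744, 208.75260412],
       [  0.        ,   0.        ,   1.        ]]), 'xyz': array([ 0.96386477, -0.56353562,  0.73885226]), 'orientation': array([43.93507037,  0.83289657, 34.16363249])}
scene flattening_tray [331. 138.] 0.68 [0.502 0.366 0.   ]
scene flattening_tray [325. 237.] 0.16 [ 0.695 -0.006  0.   ]
scene marking_tray
[... 1151 characters left out ...]
.57 [ 0.447 -0.129  0.   ]
side ink_bottle [271. 227.] 0.76 [ 0.563 -0.001  0.   ]
side large_weight [262. 165.] 0.76 [ 0.704 -0.14   0.   ]
side round_stamp [233. 196.] 0.85 [ 0.688 -0.017  0.   ]
side tape_roll [186. 232.] 0.68 [0.696 0.124 0.   ]
side tape_roll [259. 169.] 0.35 [ 0.702 -0.125  0.   ]
[[ 7.52355368e-04  9.59049440e-01  2.83237720e-01  7.16140292e-02]
 [ 9.99999709e-01 -7.57162691e-04 -9.24971960e-05  3.59845821e-04]
 [ 1.25747650e-04  2.83237707e-01 -9.59049730e-01 -1.42073553e-01]
 [ 0.00000000e+00  0.00000000e+00  0.00000000e+00  1.00000000e+00]] [[340.50034696   0.         280.62513214]
 [  0.         340.50034696 210.31364895]
 [  0.           0.           1.        ]]
```

View pics/scene0.png

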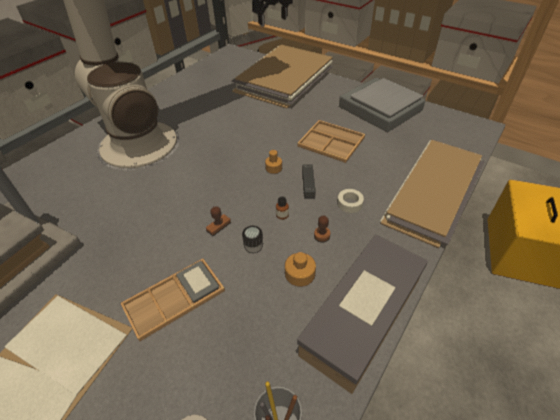

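View pics/side0.png

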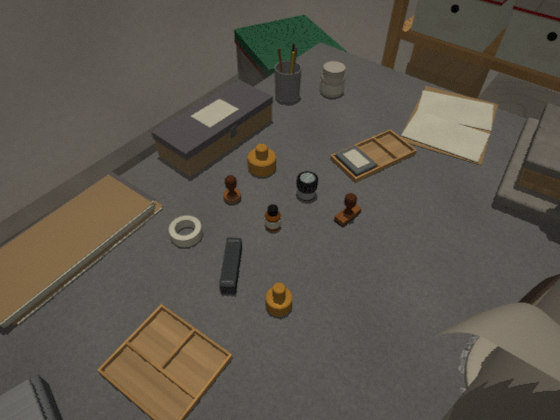

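The scene view shows the flattening tray at (331,138) and the marking tray at (173,297). The stock stands between them, and the network marks fit the picture. Next I rectify crops to get the yaws.

```bash
cat >> h.py <<'E'
def ortho(img,K,M,cx,cy,half,z,px=300):
    # columns grow with world -y, rows grow with world -x  (x up, y left)
    w=np.array([[cx+half,cy+half],[cx+half,cy-half],[cx-half,cy-half],[cx-half,cy+half]])
    s=np.float32([proj([a,b,z],K,M) for a,b in w]); d=np.float32([[0,0],[px,0],[px,px],[0,px]])
    return cv2.warpPerspective(img,cv2.getPerspectiveTransform(s,d),(px,px),flags=cv2.INTER_CUBIC)
E
python3 - <<'E'
from h import *
W=cam("wrist");S=cam("side");C=cam("scene")
o=[ortho(W[0]["color"],W[1],W[2],.507,.356,.12,.014),ortho(S[0]["color"],S[1],S[2],.507,.356,.12,.014),
ortho(S[0]["color"],S[1],S[2],.555,.135,.08,.028),ortho(C[0]["color"],C[1],C[2],.504,-.342,.13,.014),ortho(C[0]["color"],C[1],C[2],.447,-.126,.06,.016),ortho(S[0]["color"],S[1],S[2],.447,-.126,.06,.016)]
o=[cv2.resize(i,(260,260)) for i in o]
cv2.imwrite("pics/o1.png",np.vstack([np.hstack(o[:3]),np.hstack(o[3:])]))
for t in N[:4]:
  for d in bot.mark_of("wrist",t)[:1]: print(t,d["location"],round(d["confidence"],2),np.round(ray(d["location"],W[1],W[2],0),4))
for d in bot.mark_of("side","loupe"): print(d,ray(d["location"],S[1],S[2],0))
E
```

```text
{'location': [303.6, 191.6], 'confidence': 0.69} [ 5.69863725e-01 -1.30741772e-01  1.11022302e-16]
```

View pics/o1.png

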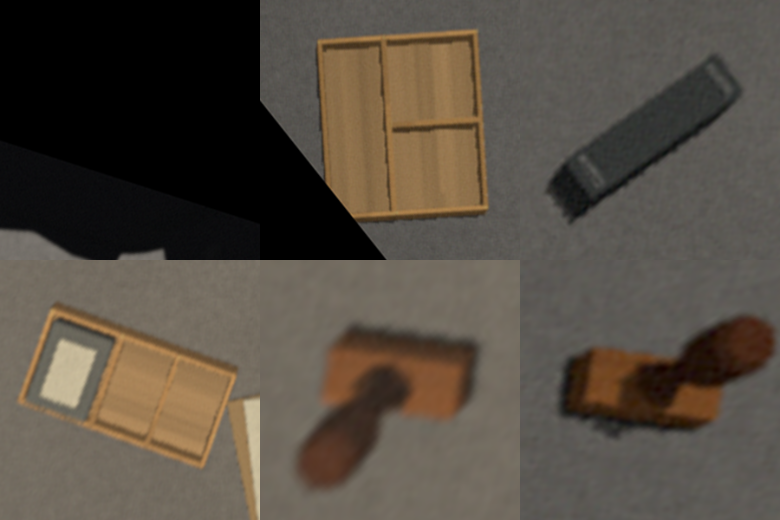

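The rectified crops put tray A at about (0.5125, 0.3445) with yaw 3.3°. Tray B is at about (0.5085, -0.3415) with yaw 160°, its pad end towards +y. The bar's yaw is about 129° and the stamp's about 84°. Moving over the bar and round weight for a closer look.

Call:
{"op": "arm_command", "data": {
  "series": [
    [-0.04, -0.0243, 0, 0],
    [-0.08, -0.0486, 0, 0],
    [-0.12, -0.073, 0, 0],
    [-0.16, -0.097, 0, 0],
    [-0.2, -0.1215, 0, 0]
  ]
}}

```text
time: 2.05
ee_pos: [0.3226, 0.345, 0.2314]
tcp_rot: [180.0, 0.0, 162.2]
wrist_force: [0.2, -0.2, 0.3]
opening: 0.0854
grasp_force: 0.0
```

Call:
{"op": "arm_command", "data": {
  "series": [
    [-0.04, -0.0243, 0, 0],
    [-0.08, -0.0486, 0, 0],
    [-0.12, -0.073, 0, 0],
    [-0.16, -0.097, 0, 0],
    [-0.2, -0.1215, 0, 0]
  ]
}}

```text
time: 2.55
ee_pos: [0.4759, 0.1678, 0.2315]
tcp_rot: [180.0, 0.0, 162.1]
wrist_force: [0.9, 0.9, 0.3]
opening: 0.0851
grasp_force: 0.0
```

Call:
{"op": "arm_command", "data": {
  "series": [
    [-0.02, -0.01, 0, 0.12],
    [-0.033, -0.02, 0, 0.24],
    [-0.033, -0.02, 0, 0.36],
    [-0.033, -0.02, 0, 0.48],
    [-0.033, -0.02, 0, 0.56]
  ]
}}

```text
time: 3.05
ee_pos: [0.5002, 0.1401, 0.2312]
tcp_rot: [-180.0, -0.0, 129.8]
wrist_force: [0.2, 0.9, -0.3]
opening: 0.0855
grasp_force: 0.0
```

```bash
cat >> h.py <<'E'
def go(x,y,z,yaw):
    "tool-axes shift and turn from the present pose to a tool-down pose; yaw degrees, taken mod 360"
    o=bot.get_obs(); Rm=R.from_euler('xyz',o["tcp_rot"],degrees=True).as_matrix()
    s=Rm.T@(np.array([x,y,z])-o["ee_pos"]); t=-((yaw-o["tcp_rot"][2]+180)%360-180)
    return np.round(s,4),"turn",round(float(np.radians(t)),3),"t",round(o["time"],2)
E
python3 - <<'E'
from h import *
o=bot.get_obs();print(o["ee_pos"],o["tcp_rot"],o["time"],o["q"][5])
W=cam("wrist")
H=dict(bar_weight=0,round_weight=0,ink_bottle=0)
for t in H:
  for d in bot.mark_of("wrist",t)[:2]: print(t,d["location"],round(d["confidence"],2),np.round(ray(d["location"],W[1],W[2],0),4))
c=W[0]["color"]
cv2.imwrite("pics/w1.png",np.hstack([cv2.resize(c,(400,300)),cv2.resize(ortho(c,W[1],W[2],.555,.135,.075,.028),(300,300))]))
E
```

```text
[0.50024863 0.14006738 0.23122432] [-1.79991981e+02 -6.66647951e-03  1.29750250e+02] 3.05 65.89021613576863
bar_weight [315.7, 212.7] 0.7 [0.5579 0.1344 0.    ]
round_weight [232.2, 139.7] 0.77 [0.4344 0.1385 0.    ]
ink_bottle [244.6, 302.8] 0.7 [ 0.5675 -0.0098  0.    ]
```

View pics/w1.png

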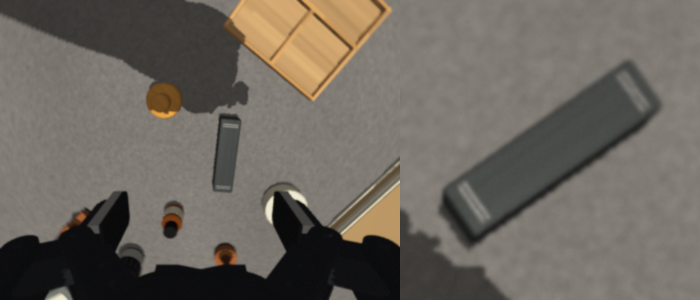

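The wrist view shows the bar at (315,213) px with nothing close to it. The refined pose is (0.556, 0.1345) with yaw 125.7°. Grasping the bar.

Call:
{"op": "arm_command", "data": {
  "series": [
    [-0.03, 0.03, 0.02, 0.07],
    [-0.0403, 0.0397, 0.06, 0.071],
    [-0.0403, 0.0397, 0.105, 0.071],
    [-0.0403, 0.0397, 0.15, 0.071],
    [-0.0403, 0.0397, 0.18, 0.071]
  ],
  "hand": 0.065
}}

```text
time: 3.75
ee_pos: [0.5552, 0.1347, 0.0477]
tcp_rot: [-179.8, -0.1, 126.1]
wrist_force: [-0.3, -0.0, -0.5]
opening: 0.0655
grasp_force: 0.0
```

Call:
{"op": "arm_command", "data": {
  "series": [
    [0, 0, 0.015, 0],
    [0, 0, 0.03, 0],
    [0, 0, 0.04, 0],
    [0, 0, 0.04, 0],
    [0, 0, 0.04, 0]
  ]
}}

```text
time: 4.25
ee_pos: [0.5571, 0.1352, 0.0124]
tcp_rot: [179.9, 0.0, 126.0]
wrist_force: [-0.3, 0.4, 0.3]
opening: 0.0652
grasp_force: 0.0
```

Call:
{"op": "arm_command", "data": {
  "series": [
    [0, 0, 0, 0],
    [0, 0, 0, 0],
    [0, 0, 0, 0],
    [0, 0, 0, 0],
    [0, 0, 0, 0]
  ],
  "hand": 0.0,
  "grip_force": 80
}}

```text
time: 4.75
ee_pos: [0.557, 0.1351, 0.0125]
tcp_rot: [179.9, 0.0, 126.0]
wrist_force: [-1.7, -0.2, 5.6]
opening: 0.0282
grasp_force: 80.7
```

Call:
{"op": "arm_command", "data": {
  "series": [
    [0, 0, -0.045, -0.1],
    [0.02, 0.0095, -0.08, -0.24],
    [0.06, 0.0285, -0.1, -0.38],
    [0.1, 0.0475, -0.11, -0.52],
    [0.14, 0.0665, -0.12, -0.66]
  ]
}}

```text
time: 5.25
ee_pos: [0.5275, 0.2886, 0.1316]
tcp_rot: [-180.0, -0.0, 164.1]
wrist_force: [0.7, 1.0, -6.5]
opening: 0.028
grasp_force: 81.9
```

```bash
python3 - <<'E'
from h import *
W=cam("wrist");c=W[0]["color"];o=bot.get_obs();print(o["opening"],o["grasp_force"],o["wrist_force"])
for d in bot.mark_of("wrist","flattening_tray")[:2]: print(d["location"],round(d["confidence"],2),np.round(ray(d["location"],W[1],W[2],0),4))
cv2.imwrite("pics/w2.png",np.hstack([cv2.resize(c,(400,300)),cv2.resize(ortho(c,W[1],W[2],.5125,.3445,.11,.014,400),(400,400))[:300] if 0 else cv2.resize(ortho(c,W[1],W[2],.5125,.3445,.11,.014,400),(300,300))]))
print(go(.510,.387,.14,183.3))
E
```

```text
0.028191695557318756 82.15233206748962 [-5.36137086  4.75751902 -4.6889898 ]
[342.7, 159.4] 0.86 [0.5091 0.346  0.    ]
(array([ 0.0419,  0.0867, -0.0079]), 'turn', -0.331, 't', 5.35)
```

View pics/w2.png

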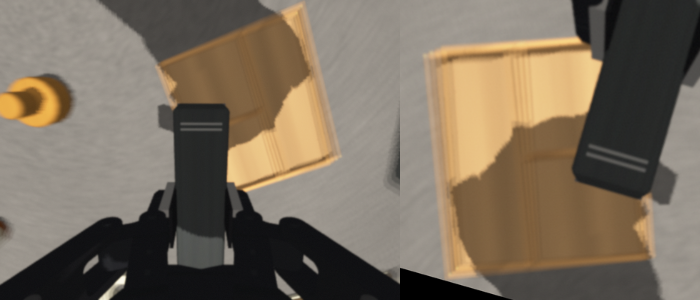

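The picture is motion-blurred, but the bar is held square and the tray is visible. I'll go above the slot and measure at rest.

Call:
{"op": "arm_command", "data": {
  "series": [
    [0.02, 0.04, 0, -0.12],
    [0.0419, 0.08, 0, -0.24],
    [0.0419, 0.0867, 0, -0.345],
    [0.0419, 0.0867, 0, -0.345],
    [0.0419, 0.0867, 0, -0.345]
  ]
}}

```text
time: 5.85
ee_pos: [0.5118, 0.3816, 0.1304]
tcp_rot: [-179.9, -0.1, -176.6]
wrist_force: [0.2, -0.8, -6.5]
opening: 0.0278
grasp_force: 82.7
```

Call:
{"op": "arm_command", "data": {
  "series": [
    [0, 0, 0, 0],
    [0, 0, 0, 0],
    [0, 0, 0, 0],
    [0, 0, 0, 0],
    [0, 0, 0, 0]
  ]
}}

```text
time: 6.35
ee_pos: [0.5121, 0.3821, 0.1314]
tcp_rot: [180.0, 0.0, -176.5]
wrist_force: [-0.3, -0.6, -6.2]
opening: 0.0281
grasp_force: 82.7
```

```bash
python3 - <<'E'
from h import *
W=cam("wrist");c=W[0]["color"]
for d in bot.mark_of("wrist","flattening_tray")[:2]: print(d["location"],round(d["confidence"],2),np.round(ray(d["location"],W[1],W[2],0),4))
S=cam("side");s=ortho(S[0]["color"],S[1],S[2],.51,.348,.11,.014,400)
for d in bot.mark_of("side","flattening_tray")[:2]: print(d["location"],round(d["confidence"],2),np.round(ray(d["location"],S[1],S[2],0),4))
cv2.imwrite("pics/w3.png",np.hstack([s,ortho(c,W[1],W[2],.51,.348,.11,.014,400)]))
print(go(.510,.387,.14,183.3))
E
```

```text
[167.8, 364.9] 0.6 [0.5107 0.3431 0.    ]
[348.0, 216.8] 0.22 [ 0.4475 -0.1293  0.    ]
(array([ 0.0017,  0.0048, -0.0087]), 'turn', 0.004, 't', 6.55)
```

View pics/w3.png

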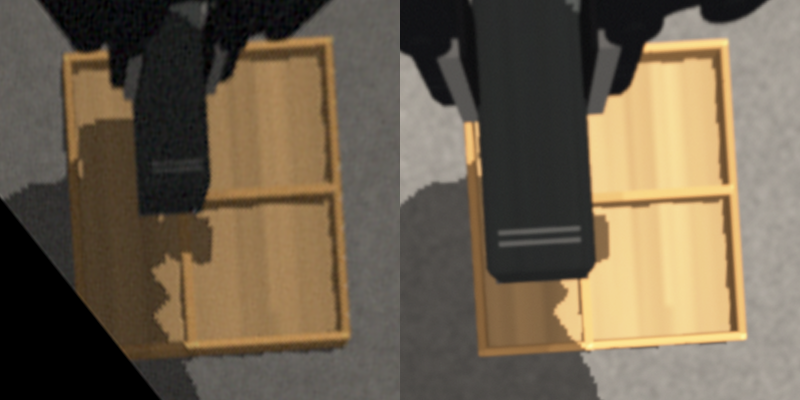

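Both views agree: tray centre (0.511, 0.3455), yaw 3.3°. Lowering the bar.

Call:
{"op": "arm_command", "data": {
  "series": [
    [0.003, 0.006, 0.02, 0],
    [0.003, 0.006, 0.045, 0],
    [0.003, 0.006, 0.07, 0],
    [0.003, 0.006, 0.09, 0],
    [0.003, 0.006, 0.1, 0]
  ]
}}

```text
time: 7.05
ee_pos: [0.5077, 0.3875, 0.029]
tcp_rot: [-179.9, -0.1, -176.4]
wrist_force: [-0.0, -0.5, -5.2]
opening: 0.028
grasp_force: 82.6
```

Call:
{"op": "arm_command", "data": {
  "series": [
    [0, 0, 0.004, 0],
    [0, 0, 0.008, 0],
    [0, 0, 0.011, 0],
    [0, 0, 0.0135, 0],
    [0, 0, 0.0145, 0]
  ]
}}

```text
time: 7.55
ee_pos: [0.5088, 0.3883, 0.0171]
tcp_rot: [180.0, 0.0, -176.4]
wrist_force: [0.1, 0.5, -5.8]
opening: 0.0283
grasp_force: 82.6
```

Call:
{"op": "arm_command", "data": {
  "series": [
    [0, 0, 0, 0],
    [0, 0, 0, 0],
    [0, 0, 0, 0],
    [0, 0, 0, 0],
    [0, 0, 0, 0]
  ]
}}

```text
time: 8.05
ee_pos: [0.5087, 0.3882, 0.0169]
tcp_rot: [180.0, 0.0, -176.4]
wrist_force: [-0.5, -0.8, -5.7]
opening: 0.0281
grasp_force: 82.6
```

Call:
{"op": "arm_command", "data": {
  "series": [
    [0, 0, 0.0007, 0],
    [0, 0, 0.0014, 0],
    [0, 0, 0.002, 0],
    [0, 0, 0.002, 0],
    [0, 0, 0.002, 0]
  ]
}}

```text
time: 8.55
ee_pos: [0.5087, 0.3882, 0.0165]
tcp_rot: [180.0, 0.1, -176.4]
wrist_force: [-4.6, -3.1, 7.8]
opening: 0.0281
grasp_force: 84.4
```

Call:
{"op": "arm_command", "data": {
  "series": [
    [0, 0, 0, 0],
    [0, 0, 0, 0],
    [0, 0, 0, 0],
    [0, 0, -0.01, 0],
    [0, 0, -0.03, 0]
  ],
  "hand": 0.044
}}

```text
time: 9.05
ee_pos: [0.5079, 0.3876, 0.044]
tcp_rot: [-179.9, -0.1, -176.4]
wrist_force: [0.5, -0.4, 0.2]
opening: 0.0438
grasp_force: 0.0
```

```bash
python3 - <<'E'
from h import *
print(go(.434,.139,.16,180))
E
```

```text
(array([ 0.0895, -0.2437, -0.1154]), 'turn', 0.062, 't', 9.05)
```

Call:
{"op": "arm_command", "data": {
  "series": [
    [0.004, -0.012, -0.045, 0],
    [0.02, -0.055, -0.06, 0],
    [0.036, -0.1, -0.06, 0],
    [0.052, -0.145, -0.06, 0],
    [0.07, -0.19, -0.06, 0]
  ],
  "hand": 0.06
}}

```text
time: 9.55
ee_pos: [0.4502, 0.1928, 0.1057]
tcp_rot: [180.0, 0.1, -176.4]
wrist_force: [0.4, -1.8, -0.0]
opening: 0.0601
grasp_force: 0.0
```

Call:
{"op": "arm_command", "data": {
  "series": [
    [0.0195, -0.04, 0, 0.06],
    [0.0195, -0.0537, 0, 0.06],
    [0.0195, -0.0537, 0, 0.06],
    [0.0195, -0.0537, 0, 0.06],
    [0.0195, -0.0537, 0, 0.06]
  ]
}}

```text
time: 10.05
ee_pos: [0.4349, 0.1403, 0.1049]
tcp_rot: [180.0, 0.0, -179.8]
wrist_force: [0.4, 0.4, 0.0]
opening: 0.0601
grasp_force: 0.0
```

```bash
python3 - <<'E'
from h import *
W=cam("wrist");cv2.imwrite("pics/w4.png",W[0]["color"])
for d in bot.mark_of("wrist","round_weight")[:2]: print(d["location"],round(d["confidence"],2),np.round(ray(d["location"],W[1],W[2],0),4))
print(go(.434,.139,.033,180))
E
```

```text
[277.6, 207.1] 0.96 [0.4338 0.1383 0.    ]
(array([ 0.0006, -0.0013,  0.0716]), 'turn', 0.004, 't', 10.15)
```

View pics/w4.png

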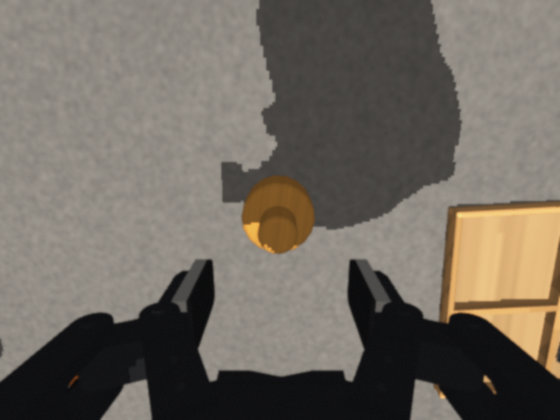

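The weight's knob is at about (278,230) px, midway between the fingers. Descending and gripping.

Call:
{"op": "arm_command", "data": {
  "series": [
    [0.001, -0.002, 0.02, 0],
    [0.001, -0.002, 0.04, 0],
    [0.001, -0.002, 0.06, 0],
    [0.001, -0.002, 0.0715, 0],
    [0.001, -0.002, 0.0715, 0]
  ]
}}

```text
time: 10.65
ee_pos: [0.4325, 0.1375, 0.0317]
tcp_rot: [-180.0, -0.2, -179.8]
wrist_force: [-0.0, 0.4, 0.6]
opening: 0.0602
grasp_force: 0.0
```

Call:
{"op": "arm_command", "data": {
  "series": [
    [0, 0, 0, 0],
    [0, 0, 0, 0],
    [0, 0, 0, 0],
    [0, 0, 0, 0],
    [0, 0, 0, 0]
  ],
  "hand": 0.0,
  "grip_force": 60
}}

```text
time: 11.15
ee_pos: [0.4342, 0.1379, 0.0345]
tcp_rot: [179.9, 0.1, -179.9]
wrist_force: [-1.4, 3.9, 5.7]
opening: 0.0223
grasp_force: 58.8
```

Call:
{"op": "arm_command", "data": {
  "series": [
    [0, 0, -0.03, 0],
    [-0.005, 0.03, -0.06, 0],
    [-0.014, 0.07, -0.07, 0],
    [-0.023, 0.11, -0.07, 0],
    [-0.032, 0.15, -0.07, 0]
  ]
}}

```text
time: 11.65
ee_pos: [0.4652, 0.2887, 0.1032]
tcp_rot: [-180.0, -0.0, -179.9]
wrist_force: [0.0, -0.6, -6.5]
opening: 0.0223
grasp_force: 61.0
```

Call:
{"op": "arm_command", "data": {
  "series": [
    [-0.006, 0.026, 0, 0],
    [-0.006, 0.026, 0, 0],
    [-0.006, 0.026, 0, 0],
    [-0.006, 0.026, 0.02, 0],
    [-0.006, 0.026, 0.04, 0]
  ]
}}

```text
time: 12.15
ee_pos: [0.4712, 0.3125, 0.063]
tcp_rot: [-180.0, 0.0, -179.9]
wrist_force: [-0.2, 0.5, -7.3]
opening: 0.0219
grasp_force: 61.3
```

```bash
python3 - <<'E'
from h import *
print(go(.4722,.3142,.038,180))
E
```

```text
(array([-0.001 ,  0.0017,  0.025 ]), 'turn', 0.001, 't', 12.15)
```

Call:
{"op": "arm_command", "data": {
  "series": [
    [-0.001, 0.0015, 0.01, 0],
    [-0.001, 0.0015, 0.018, 0],
    [-0.001, 0.0015, 0.022, 0],
    [-0.001, 0.0015, 0.024, 0],
    [-0.001, 0.0015, 0.0255, 0]
  ]
}}

```text
time: 12.65
ee_pos: [0.4724, 0.3151, 0.0385]
tcp_rot: [180.0, 0.1, -179.9]
wrist_force: [-1.5, -0.3, 4.4]
opening: 0.022
grasp_force: 62.4
```

Call:
{"op": "arm_command", "data": {
  "series": [
    [0, 0, 0.0005, 0],
    [0, 0, 0.001, 0],
    [0, 0, 0.001, 0],
    [0, 0, 0.001, 0],
    [0, 0, 0.001, 0]
  ]
}}

```text
time: 13.15
ee_pos: [0.4725, 0.3152, 0.0385]
tcp_rot: [179.9, 0.1, -179.9]
wrist_force: [-5.1, -2.8, 5.9]
opening: 0.022
grasp_force: 62.5
```

Call:
{"op": "arm_command", "data": {
  "series": [
    [0, 0, 0, 0],
    [0, 0, 0, 0],
    [0, 0, 0, 0],
    [0, 0, -0.015, 0],
    [0, 0, -0.045, 0]
  ],
  "hand": 0.042
}}

```text
time: 13.65
ee_pos: [0.471, 0.3142, 0.081]
tcp_rot: [-179.9, -0.2, -179.9]
wrist_force: [-0.4, -0.4, -0.3]
opening: 0.0419
grasp_force: 0.0
```

Call:
{"op": "arm_command", "data": {
  "series": [
    [0, -0.005, -0.045, 0],
    [-0.01, -0.045, -0.07, 0],
    [-0.02, -0.09, -0.07, 0],
    [-0.03, -0.135, -0.07, 0],
    [-0.04, -0.18, -0.07, 0]
  ],
  "hand": 0.07
}}

```text
time: 14.15
ee_pos: [0.5128, 0.1335, 0.1534]
tcp_rot: [180.0, 0.1, -179.8]
wrist_force: [0.8, 0.6, 0.2]
opening: 0.0703
grasp_force: 0.0
```

Call:
{"op": "arm_command", "data": {
  "series": [
    [-0.01, -0.045, 0, 0],
    [-0.02, -0.09, 0, 0],
    [-0.03, -0.135, 0, 0],
    [-0.04, -0.18, 0, 0],
    [-0.05, -0.225, 0, 0]
  ]
}}

```text
time: 14.65
ee_pos: [0.5633, -0.0919, 0.1533]
tcp_rot: [-180.0, 0.1, -179.9]
wrist_force: [1.6, 0.7, 0.6]
opening: 0.07
grasp_force: 0.0
```

Call:
{"op": "arm_command", "data": {
  "series": [
    [-0.0035, -0.035, 0, 0],
    [-0.0035, -0.035, 0, 0],
    [-0.0035, -0.035, 0, 0],
    [-0.0035, -0.035, 0, 0],
    [-0.0035, -0.035, 0, 0]
  ]
}}

```text
time: 15.15
ee_pos: [0.5666, -0.1237, 0.1523]
tcp_rot: [180.0, 0.0, -179.8]
wrist_force: [-0.0, 0.4, -0.7]
opening: 0.0701
grasp_force: 0.0
```

```bash
python3 - <<'E'
from h import *
o=bot.get_obs();print(o["ee_pos"])
W=cam("wrist");c=W[0]["color"]
for t in ["loupe","oblong_stamp","ink_bottle","marking_tray"]:
  for d in bot.mark_of("wrist",t)[:2]: print(t,d["location"],round(d["confidence"],2),np.round(ray(d["location"],W[1],W[2],0),4))
S=cam("side")
cv2.imwrite("pics/w5.png",np.hstack([cv2.resize(c,(400,300)),ortho(S[0]["color"],S[1],S[2],.511,.3455,.11,.014,300)]))
E
```

```text
[ 0.56659171 -0.12373632  0.15226681]
loupe [276.0, 186.5] 0.9 [ 0.5601 -0.1276  0.    ]
oblong_stamp [276.2, 49.8] 0.7 [ 0.4497 -0.1275  0.    ]
ink_bottle [418.2, 188.7] 0.57 [ 0.5616 -0.0018  0.    ]
marking_tray [23.5, 120.8] 0.69 [ 0.5049 -0.3388  0.    ]
```

View pics/w5.png

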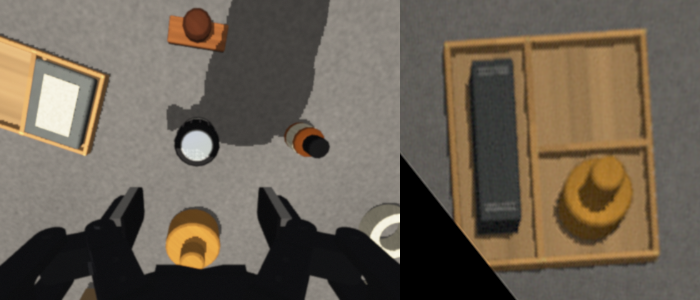

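The bar and the round weight sit cleanly in their compartments. The loupe is at (276,197) px, which gives (0.5605, -0.1275). Grasping it.

Call:
{"op": "arm_command", "data": {
  "series": [
    [0.006, -0.004, 0.02, 0],
    [0.006, -0.004, 0.055, 0],
    [0.006, -0.004, 0.09, 0],
    [0.006, -0.004, 0.115, 0],
    [0.006, -0.004, 0.131, 0]
  ]
}}

```text
time: 15.95
ee_pos: [0.5594, -0.1285, 0.0184]
tcp_rot: [180.0, -0.1, -179.9]
wrist_force: [-0.0, 0.5, 0.2]
opening: 0.0698
grasp_force: 0.0
```

Call:
{"op": "arm_command", "data": {
  "series": [
    [0, 0, 0, 0],
    [0, 0, 0, 0],
    [0, 0, 0, 0],
    [0, 0, 0, 0],
    [0, 0, 0, 0]
  ],
  "hand": 0.03,
  "grip_force": 30
}}

```text
time: 16.45
ee_pos: [0.561, -0.129, 0.0216]
tcp_rot: [-180.0, 0.1, -179.9]
wrist_force: [-1.7, -0.2, -1.0]
opening: 0.047
grasp_force: 30.9
```

Call:
{"op": "arm_command", "data": {
  "series": [
    [0, 0, -0.03, 0],
    [0, 0, -0.07, 0],
    [0, 0.02, -0.1, 0],
    [0, 0.065, -0.1, 0],
    [0, 0.11, -0.1, 0]
  ]
}}

```text
time: 16.95
ee_pos: [0.561, -0.0183, 0.1226]
tcp_rot: [-180.0, 0.2, -180.0]
wrist_force: [0.5, -0.3, -1.0]
opening: 0.0471
grasp_force: 31.3
```

Call:
{"op": "arm_command", "data": {
  "series": [
    [0, 0.045, 0, 0],
    [0, 0.09, 0, 0],
    [0, 0.135, 0, 0],
    [0, 0.18, 0, 0],
    [0, 0.225, 0, 0]
  ]
}}

```text
time: 17.45
ee_pos: [0.5596, 0.208, 0.1214]
tcp_rot: [180.0, 0.1, -179.9]
wrist_force: [0.5, -0.7, -1.3]
opening: 0.0468
grasp_force: 31.3
```

Call:
{"op": "arm_command", "data": {
  "series": [
    [0.004, 0.04, 0, 0],
    [0.0075, 0.08, 0, 0],
    [0.0075, 0.11, 0, 0],
    [0.0075, 0.11, 0, 0],
    [0.0075, 0.11, 0, 0]
  ]
}}

```text
time: 17.95
ee_pos: [0.5519, 0.3166, 0.1207]
tcp_rot: [-180.0, -0.0, -179.8]
wrist_force: [-0.7, 0.1, -0.5]
opening: 0.0467
grasp_force: 31.3
```

```bash
python3 - <<'E'
from h import *
print(go(.553,.317,.025,180))
E
```

```text
(array([-0.0012,  0.0004,  0.0957]), 'turn', 0.004, 't', 17.95)
```

Call:
{"op": "arm_command", "data": {
  "series": [
    [-0.001, 0, 0.025, 0],
    [-0.001, 0, 0.05, 0],
    [-0.001, 0, 0.07, 0],
    [-0.001, 0, 0.082, 0],
    [-0.001, 0, 0.088, 0]
  ]
}}

```text
time: 18.45
ee_pos: [0.5529, 0.315, 0.032]
tcp_rot: [-180.0, -0.1, -179.9]
wrist_force: [-0.3, 0.1, -0.2]
opening: 0.0465
grasp_force: 31.3
```

Call:
{"op": "arm_command", "data": {
  "series": [
    [0, 0, 0.003, 0],
    [0, 0, 0.005, 0],
    [0, 0, 0.0065, 0],
    [0, 0, 0.007, 0],
    [0, 0, 0.007, 0]
  ]
}}

```text
time: 18.95
ee_pos: [0.5532, 0.3162, 0.0262]
tcp_rot: [180.0, 0.0, -179.9]
wrist_force: [-1.4, -0.8, -0.6]
opening: 0.0465
grasp_force: 31.3
```

Call:
{"op": "arm_command", "data": {
  "series": [
    [0, 0, 0.0005, 0],
    [0, 0, 0.001, 0],
    [0, 0, 0.001, 0],
    [0, 0, 0.001, 0],
    [0, 0, 0.001, 0]
  ]
}}

```text
time: 19.45
ee_pos: [0.5531, 0.3161, 0.0248]
tcp_rot: [-180.0, -0.0, -179.9]
wrist_force: [0.3, 0.0, 0.3]
opening: 0.0468
grasp_force: 31.3
```

Call:
{"op": "arm_command", "data": {
  "series": [
    [0, 0, 0.0006, 0],
    [0, 0, 0.0006, 0],
    [0, 0, 0.0006, 0],
    [0, 0, -0.01, 0],
    [0, 0, -0.04, 0]
  ],
  "hand": 0.06
}}

```text
time: 19.95
ee_pos: [0.5516, 0.3153, 0.0629]
tcp_rot: [-179.9, -0.2, -179.9]
wrist_force: [0.6, 0.2, 0.3]
opening: 0.0602
grasp_force: 0.0
```

Call:
{"op": "arm_command", "data": {
  "series": [
    [0, -0.005, -0.045, 0],
    [0.007, -0.035, -0.08, 0],
    [0.017, -0.08, -0.09, 0],
    [0.027, -0.12, -0.09, 0],
    [0.038, -0.165, -0.09, 0]
  ]
}}

```text
time: 20.45
ee_pos: [0.5153, 0.15, 0.1564]
tcp_rot: [180.0, 0.1, -179.8]
wrist_force: [0.8, -1.1, -0.0]
opening: 0.0599
grasp_force: 0.0
```

Call:
{"op": "arm_command", "data": {
  "series": [
    [0.01, -0.045, 0, 0],
    [0.021, -0.09, 0, 0],
    [0.032, -0.135, 0, 0],
    [0.043, -0.18, 0, 0],
    [0.054, -0.225, 0, 0]
  ]
}}

```text
time: 20.95
ee_pos: [0.4613, -0.0757, 0.156]
tcp_rot: [-180.0, 0.1, -179.9]
wrist_force: [0.8, 0.2, -1.0]
opening: 0.06
grasp_force: 0.0
```

Call:
{"op": "arm_command", "data": {
  "series": [
    [0.0125, -0.04, 0, 0],
    [0.0125, -0.0535, 0, 0],
    [0.0125, -0.0535, 0, 0],
    [0.0125, -0.0535, 0, 0],
    [0.0125, -0.0535, 0, 0]
  ]
}}

```text
time: 21.45
ee_pos: [0.4499, -0.1265, 0.155]
tcp_rot: [180.0, 0.0, -179.8]
wrist_force: [0.2, 0.3, 0.2]
opening: 0.0598
grasp_force: 0.0
```

```bash
python3 - <<'E'
from h import *
o=bot.get_obs();print(o["ee_pos"],o["tcp_rot"])
W=cam("wrist");c=W[0]["color"]
for t in ["oblong_stamp","ink_bottle","marking_tray"]:
  for d in bot.mark_of("wrist",t)[:1]: print(t,d["location"],round(d["confidence"],2),np.round(ray(d["location"],W[1],W[2],0),4))
S=cam("side")
cv2.imwrite("pics/w6.png",np.hstack([ortho(c,W[1],W[2],.449,-.127,.06,.016,350),ortho(S[0]["color"],S[1],S[2],.511,.3455,.11,.014,350)]))
E
```

```text
[ 0.44991075 -0.12654331  0.15498166] [ 1.79986862e+02  9.07916527e-03 -1.79794300e+02]
oblong_stamp [280.0, 189.7] 0.94 [ 0.4469 -0.1268  0.    ]
ink_bottle [402.7, 305.2] 0.97 [ 0.5637 -0.0048 -0.    ]
marking_tray [54.6, 248.3] 0.69 [ 0.5043 -0.3386  0.    ]
```

View pics/w6.png

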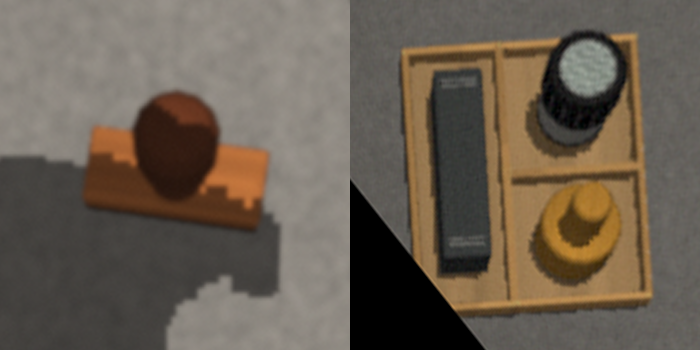

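The loupe is in place. The stamp foot's yaw is 82.4°, centred at (0.449, -0.127). Grasping the stamp and carrying it towards tray B.

Call:
{"op": "arm_command", "data": {
  "series": [
    [0.001, -0.0005, 0.02, 0],
    [0.001, -0.0005, 0.055, 0],
    [0.001, -0.0005, 0.09, 0],
    [0.001, -0.0005, 0.112, 0],
    [0.001, -0.0005, 0.121, 0]
  ]
}}

```text
time: 22.2
ee_pos: [0.4473, -0.1275, 0.0315]
tcp_rot: [179.9, -0.2, -179.8]
wrist_force: [0.1, 0.8, -0.1]
opening: 0.0601
grasp_force: 0.0
```

Call:
{"op": "arm_command", "data": {
  "series": [
    [0, 0, 0, 0],
    [0, 0, 0, 0],
    [0, 0, 0, 0],
    [0, 0, 0, 0],
    [0, 0, 0, 0]
  ],
  "hand": 0.01,
  "grip_force": 30
}}

```text
time: 22.7
ee_pos: [0.4495, -0.1282, 0.0352]
tcp_rot: [-180.0, 0.1, -179.9]
wrist_force: [0.5, 2.1, 6.2]
opening: 0.0247
grasp_force: 30.2
```

Call:
{"op": "arm_command", "data": {
  "series": [
    [0, 0, -0.03, -0.05],
    [-0.002, -0.01, -0.065, -0.19],
    [-0.012, -0.045, -0.085, -0.33],
    [-0.022, -0.085, -0.09, -0.47],
    [-0.032, -0.125, -0.09, -0.61]
  ]
}}

```text
time: 23.2
ee_pos: [0.4818, -0.2548, 0.1258]
tcp_rot: [-179.8, 0.1, -144.5]
wrist_force: [0.6, 0.4, 0.5]
opening: 0.0246
grasp_force: 29.8
```

```bash
python3 - <<'E'
from h import *
o=bot.get_obs();print(o["opening"],o["grasp_force"])
print(go(.5058,-.349,.12,257.6))
E
```

```text
0.024576477525376575 29.789874038843198
(array([ 0.0351, -0.0906,  0.006 ]), 'turn', -0.736, 't', 23.2)
```

Call:
{"op": "arm_command", "data": {
  "series": [
    [0.012, -0.035, 0, -0.14],
    [0.024, -0.07, 0, -0.28],
    [0.035, -0.0906, 0, -0.42],
    [0.035, -0.0906, 0, -0.56],
    [0.035, -0.0906, 0, -0.7]
  ]
}}

```text
time: 23.7
ee_pos: [0.5041, -0.3483, 0.1235]
tcp_rot: [180.0, 0.0, -104.6]
wrist_force: [0.1, -0.3, -0.7]
opening: 0.025
grasp_force: 29.8
```

Call:
{"op": "arm_command", "data": {
  "series": [
    [0, 0, 0, -0.036],
    [0, 0, 0, -0.036],
    [0, 0, 0, -0.036],
    [0, 0, 0, -0.036],
    [0, 0, 0, -0.036]
  ]
}}

```text
time: 24.2
ee_pos: [0.5042, -0.3473, 0.1239]
tcp_rot: [-180.0, -0.0, -102.8]
wrist_force: [0.3, -0.3, -0.9]
opening: 0.0247
grasp_force: 29.8
```

```bash
python3 - <<'E'
from h import *
o=bot.get_obs();print(o["ee_pos"],o["tcp_rot"])
W=cam("wrist");c=W[0]["color"];C=cam("scene")
for n,V in (("wrist",W),("scene",C)):
  for d in bot.mark_of(n,"marking_tray")[:1]: print(n,d["location"],round(d["confidence"],2),np.round(ray(d["location"],V[1],V[2],0),4))
cv2.imwrite("pics/w7.png",np.hstack([ortho(V[0]["color"],V[1],V[2],.506,-.341,.12,.014,400) for V in (W,C)]))
E
```

```text
[ 0.50424231 -0.34728124  0.12387924] [-1.79996793e+02 -5.18348401e-03 -1.02786491e+02]
wrist [280.7, 211.2] 0.94 [ 0.5062 -0.34    0.    ]
scene [177.2, 298.2] 0.85 [ 0.5117 -0.3347  0.    ]
```

View pics/w7.png

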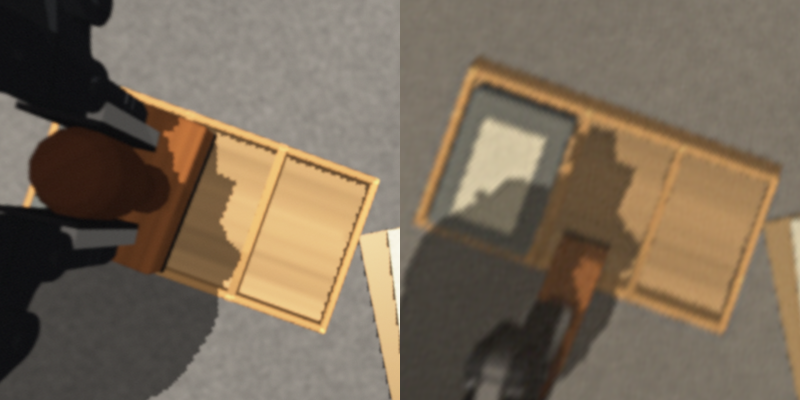

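Tray B refined: (0.5065, -0.340), yaw 160.6°. The stamp hangs almost exactly over compartment 1 and is aligned with it. Lowering.

Call:
{"op": "arm_command", "data": {
  "series": [
    [0, 0, 0.025, -0.02],
    [0, 0, 0.05, -0.02],
    [0, 0, 0.068, -0.02],
    [0, 0, 0.077, -0.02],
    [0, 0, 0.081, -0.02]
  ]
}}

```text
time: 24.9
ee_pos: [0.5039, -0.3471, 0.042]
tcp_rot: [179.9, 0.0, -101.6]
wrist_force: [-0.5, 0.9, -0.5]
opening: 0.0246
grasp_force: 29.8
```

Call:
{"op": "arm_command", "data": {
  "series": [
    [0, 0, 0.0015, 0],
    [0, 0, 0.003, 0],
    [0, 0, 0.004, 0],
    [0, 0, 0.0045, 0],
    [0, 0, 0.0045, 0]
  ]
}}

```text
time: 25.4
ee_pos: [0.5045, -0.3476, 0.0392]
tcp_rot: [-179.9, -0.0, -101.6]
wrist_force: [-1.5, -0.2, 6.1]
opening: 0.0244
grasp_force: 30.3
```

Call:
{"op": "arm_command", "data": {
  "series": [
    [0, 0, 0, 0],
    [0, 0, 0, 0],
    [0, 0, 0, 0],
    [0, 0, -0.015, 0],
    [0, 0, -0.045, 0]
  ],
  "hand": 0.045
}}

```text
time: 25.9
ee_pos: [0.5031, -0.3465, 0.0822]
tcp_rot: [179.8, 0.1, -101.6]
wrist_force: [0.7, -0.0, 0.9]
opening: 0.0452
grasp_force: 0.0
```

Call:
{"op": "arm_command", "data": {
  "series": [
    [0, 0, -0.045, 0],
    [-0.035, 0.001, -0.075, 0],
    [-0.08, 0.003, -0.075, 0],
    [-0.125, 0.005, -0.075, 0],
    [-0.17, 0.0055, -0.075, 0]
  ]
}}

```text
time: 26.4
ee_pos: [0.5332, -0.1783, 0.1599]
tcp_rot: [-179.9, -0.0, -101.6]
wrist_force: [0.9, -0.7, -0.0]
opening: 0.0449
grasp_force: 0.0
```

Call:
{"op": "arm_command", "data": {
  "series": [
    [-0.045, 0.001, 0, 0],
    [-0.09, 0.003, 0, 0],
    [-0.135, 0.0045, 0, 0],
    [-0.178, 0.006, 0, 0],
    [-0.178, 0.006, 0, 0]
  ],
  "hand": 0.06
}}

```text
time: 26.9
ee_pos: [0.5635, 0.0003, 0.1594]
tcp_rot: [-180.0, 0.1, -101.3]
wrist_force: [-0.3, -0.3, 0.5]
opening: 0.06
grasp_force: 0.0
```

Call:
{"op": "arm_command", "data": {
  "series": [
    [0, 0, 0, 0],
    [0, 0, 0, 0],
    [0, 0, 0, 0],
    [0, 0, 0, 0],
    [0, 0, 0, 0]
  ]
}}

```text
time: 27.4
ee_pos: [0.5629, -0.0049, 0.1584]
tcp_rot: [-180.0, -0.0, -101.7]
wrist_force: [0.5, 0.1, 0.5]
opening: 0.0598
grasp_force: 0.0
```

```bash
python3 - <<'E'
from h import *
o=bot.get_obs();print(o["ee_pos"],o["tcp_rot"])
W=cam("wrist");c=W[0]["color"];C=cam("scene")
for d in bot.mark_of("wrist","ink_bottle")[:2]:
  p=ray(d["location"],W[1],W[2],0);print(d["location"],round(d["confidence"],2),np.round(p,4),go(p[0],p[1],.032,258.4))
cv2.imwrite("pics/w8.png",np.hstack([cv2.resize(c,(480,360)),ortho(C[0]["color"],C[1],C[2],.5065,-.34,.12,.014,320).repeat(1,0) if 0 else cv2.resize(ortho(C[0]["color"],C[1],C[2],.5065,-.34,.12,.014,320),(320,360))]))
E
```

```text
[ 0.56294581 -0.00490506  0.1583557 ] [-1.79998482e+02 -5.23770561e-04 -1.01682330e+02]
[283.4, 196.0] 0.91 [ 0.5616 -0.0012  0.    ] (array([-0.003 ,  0.002 ,  0.1263]), 'turn', -0.001, 't', 27.55)
```

View pics/w8.png

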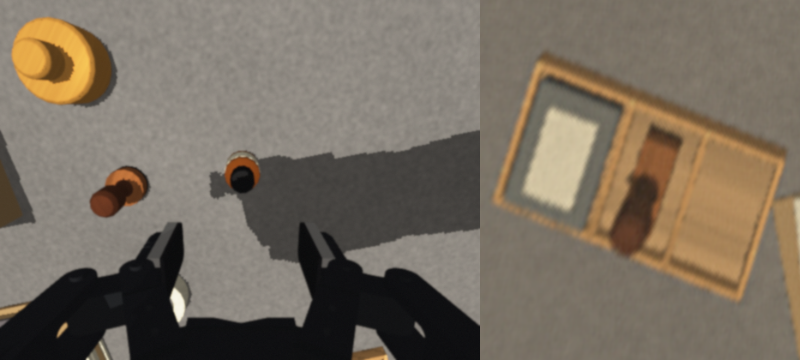

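The stamp stands well in compartment 1. The bottle cap is at (282,210) px, centred between the fingers. Grasping it.

Call:
{"op": "arm_command", "data": {
  "series": [
    [-0.002, 0.0015, 0.02, 0],
    [-0.002, 0.0015, 0.06, 0],
    [-0.002, 0.0015, 0.095, 0],
    [-0.002, 0.0015, 0.117, 0],
    [-0.002, 0.0015, 0.126, 0]
  ]
}}

```text
time: 28.05
ee_pos: [0.5605, -0.0019, 0.0297]
tcp_rot: [179.8, -0.0, -101.6]
wrist_force: [-0.5, -0.1, -0.0]
opening: 0.0598
grasp_force: 0.0
```

Call:
{"op": "arm_command", "data": {
  "series": [
    [0, 0, 0, 0],
    [0, 0, 0, 0],
    [0, 0, 0, 0],
    [0, 0, 0, 0],
    [0, 0, 0, 0]
  ],
  "hand": 0.008,
  "grip_force": 30
}}

```text
time: 28.55
ee_pos: [0.5628, -0.0017, 0.0337]
tcp_rot: [-179.9, 0.0, -101.6]
wrist_force: [0.4, 1.6, 6.6]
opening: 0.0308
grasp_force: 31.1
```

Call:
{"op": "arm_command", "data": {
  "series": [
    [0, 0, -0.03, 0],
    [0.002, 0, -0.07, 0],
    [0.03, 0, -0.1, 0],
    [0.075, -0.001, -0.105, 0],
    [0.12, -0.0015, -0.105, 0]
  ]
}}

```text
time: 29.05
ee_pos: [0.5398, -0.1208, 0.1394]
tcp_rot: [-179.8, -0.0, -101.5]
wrist_force: [1.2, -0.9, -1.3]
opening: 0.0303
grasp_force: 29.8
```

Call:
{"op": "arm_command", "data": {
  "series": [
    [0.045, -0.0005, 0, 0],
    [0.09, -0.001, 0, 0],
    [0.135, -0.0015, 0, 0],
    [0.18, -0.002, 0, 0],
    [0.22, -0.0025, 0, 0]
  ]
}}

```text
time: 29.55
ee_pos: [0.4967, -0.3378, 0.1375]
tcp_rot: [-180.0, -0.0, -101.6]
wrist_force: [0.7, -0.8, -0.4]
opening: 0.0308
grasp_force: 29.8
```

Call:
{"op": "arm_command", "data": {
  "series": [
    [0.04, -0.001, 0, 0.07],
    [0.068, -0.001, 0, 0.13],
    [0.068, -0.001, 0, 0.13],
    [0.068, -0.001, 0, 0.13],
    [0.068, -0.001, 0, 0.13]
  ]
}}

```text
time: 30.05
ee_pos: [0.4849, -0.4018, 0.1373]
tcp_rot: [180.0, 0.0, -109.0]
wrist_force: [-0.1, 0.2, 0.6]
opening: 0.0306
grasp_force: 29.8
```

```bash
python3 - <<'E'
from h import *
print(go(.4843,-.4032,.037,250.6))
E
```

```text
(array([1.600e-03, 1.000e-04, 1.003e-01]), 'turn', 0.007, 't', 30.05)
```

The opening of 31 mm is wider than the 22 mm cap, so the pad tips may be holding the body's shoulder. Checking the bottle's attitude.

```bash
python3 - <<'E'
from h import *
W=cam("wrist");C=cam("scene")
u,v=proj([.485,-.402,.13],C[1],C[2]).astype(int)
s=C[0]["color"][max(v-60,0):v+60,max(u-60,0):u+60]
cv2.imwrite("pics/w9.png",np.hstack([cv2.resize(W[0]["color"][100:,130:430],(400,400)),cv2.resize(s,(400,400),interpolation=cv2.INTER_CUBIC)]))
for n in ("wrist","scene"):
  for d in bot.mark_of(n,"ink_bottle")[:1]: print(n,d)
print(W[2][:3,3],proj([.485,-.402,.104],W[1],W[2]),proj([.485,-.402,.104],C[1],C[2]))
E
```

```text
wrist {'location': [281.2, 243.6], 'confidence': 0.6}
scene {'location': [131.1, 293.8], 'confidence': 0.58}
[ 0.46199436 -0.46965531  0.27940154] [280.99006632 244.39043332] [130.41357519 288.6444015 ]
```

View pics/w9.png

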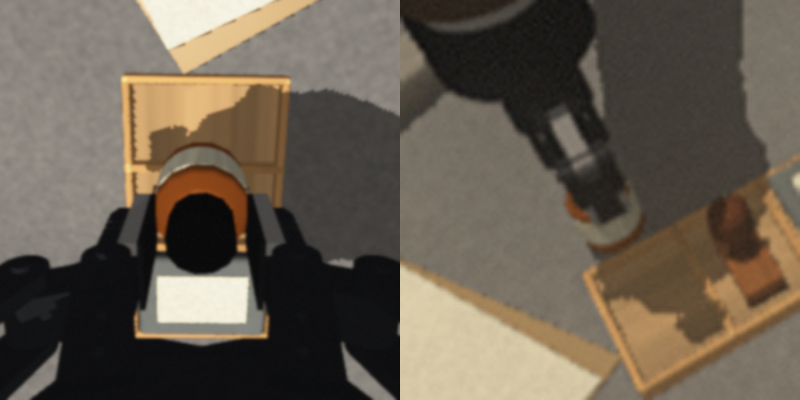

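The bottle hangs upright, held at its shoulder. The wrist mark matches an unslipped pose. Lowering gently.

Call:
{"op": "arm_command", "data": {
  "series": [
    [0.001, 0, 0.025, 0],
    [0.0015, 0, 0.05, 0],
    [0.0015, 0, 0.07, 0],
    [0.0015, 0, 0.082, 0],
    [0.0015, 0, 0.088, 0]
  ]
}}

```text
time: 30.75
ee_pos: [0.4841, -0.4033, 0.0483]
tcp_rot: [179.9, 0.0, -109.0]
wrist_force: [0.9, 0.0, 0.1]
opening: 0.0306
grasp_force: 29.9
```

Call:
{"op": "arm_command", "data": {
  "series": [
    [0, 0, 0.002, 0],
    [0, 0, 0.004, 0],
    [0, 0, 0.006, 0],
    [0, 0, 0.008, 0],
    [0, 0, 0.009, 0]
  ]
}}

```text
time: 31.25
ee_pos: [0.4843, -0.404, 0.0404]
tcp_rot: [-180.0, -0.0, -109.1]
wrist_force: [0.4, -0.1, -1.0]
opening: 0.0303
grasp_force: 29.9
```

Call:
{"op": "arm_command", "data": {
  "series": [
    [0, 0, 0.0007, 0],
    [0, 0, 0.0014, 0],
    [0, 0, 0.002, 0],
    [0, 0, 0.002, 0],
    [0, 0, 0.002, 0]
  ]
}}

```text
time: 31.75
ee_pos: [0.4843, -0.4039, 0.0383]
tcp_rot: [-180.0, 0.0, -109.1]
wrist_force: [0.0, 0.1, -0.4]
opening: 0.0305
grasp_force: 29.9
```

Call:
{"op": "arm_command", "data": {
  "series": [
    [0, 0, 0.0005, 0],
    [0, 0, 0.001, 0],
    [0, 0, 0.001, 0],
    [0, 0, 0.001, 0],
    [0, 0, 0.001, 0]
  ]
}}

```text
time: 32.25
ee_pos: [0.4844, -0.404, 0.0378]
tcp_rot: [-180.0, -0.0, -109.1]
wrist_force: [-1.0, 2.5, 5.9]
opening: 0.0307
grasp_force: 31.1
```

Call:
{"op": "arm_command", "data": {
  "series": [
    [0, 0, 0, 0],
    [0, 0, 0, 0],
    [0, 0, 0, 0],
    [0, 0, -0.015, 0],
    [0, 0, -0.045, 0]
  ],
  "hand": 0.05
}}

```text
time: 32.75
ee_pos: [0.4832, -0.4031, 0.0811]
tcp_rot: [179.8, 0.1, -109.1]
wrist_force: [0.5, -1.3, -0.1]
opening: 0.0502
grasp_force: 0.0
```

Call:
{"op": "arm_command", "data": {
  "series": [
    [0, 0, -0.03, 0],
    [0, 0, -0.07, 0],
    [-0.02, 0, -0.1, 0],
    [-0.06, 0, -0.1, 0],
    [-0.1, 0, -0.1, 0]
  ]
}}

```text
time: 33.25
ee_pos: [0.5175, -0.3092, 0.1848]
tcp_rot: [-179.8, -0.0, -109.2]
wrist_force: [0.9, 0.2, -1.2]
opening: 0.0503
grasp_force: 0.0
```

Call:
{"op": "arm_command", "data": {
  "series": [
    [-0.04, 0, 0, 0],
    [-0.08, 0, 0, 0],
    [-0.08, 0, 0, 0],
    [-0.08, 0, 0, 0],
    [-0.08, 0, 0, 0]
  ]
}}

```text
time: 33.75
ee_pos: [0.5429, -0.2344, 0.1829]
tcp_rot: [-180.0, -0.0, -109.1]
wrist_force: [0.5, -0.1, -0.1]
opening: 0.0495
grasp_force: 0.0
```

```bash
python3 - <<'E'
from h import *
C=cam("scene");S=cam("side")
cv2.imwrite("pics/w10.png",np.hstack([ortho(C[0]["color"],C[1],C[2],.5065,-.34,.12,.014,400),ortho(S[0]["color"],S[1],S[2],.511,.3455,.11,.014,400)]))
T=dict(A=(np.array([.511,.3455]),3.3,["bar_weight","round_weight","loupe"],"side",S),B=(np.array([.5065,-.34]),160.6,["oblong_stamp","ink_bottle"],"scene",C))
for p,a,L,n,V in T.values():
  for t in L:
    for d in bot.mark_of(n,t)[:1]:
      q=ray(d["location"],V[1],V[2],.004)[:2]-p;c,s=np.cos(np.radians(a)),np.sin(np.radians(a))
      print(t,round(d["confidence"],2),np.round([c*q[0]+s*q[1],-s*q[0]+c*q[1]],4))
E
```

```text
bar_weight 0.67 [-0.0003  0.0389]
round_weight 0.66 [-0.0423 -0.0308]
loupe 0.9 [ 0.0434 -0.029 ]
oblong_stamp 0.96 [-0.0004  0.0069]
ink_bottle 0.72 [-0.0108  0.065 ]
```

View pics/w10.png

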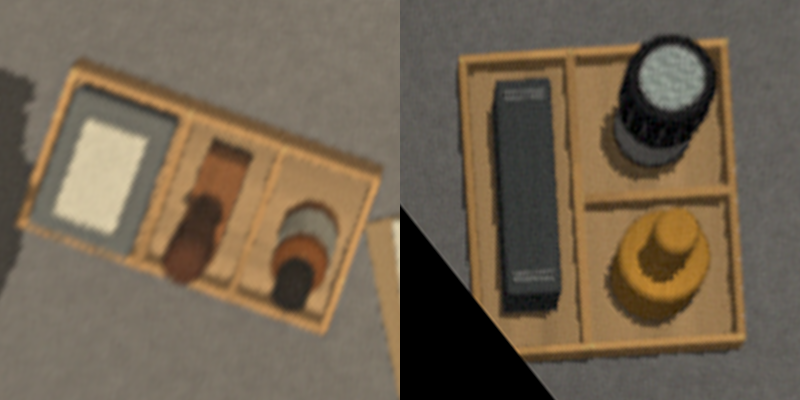

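All five things stand upright in their compartments, and the measured positions are inside the limits. Handing in.

```bash
python3 -c "
from workcell import bot
print(bot.job_done())"
```

```text
the job is handed in; nothing more can be done
None
```

I made up both kits and handed the job in at about 34 s of the 125 s allowed; the last pictures showed all five things upright in their compartments and inside the limits, but the hand-in returned no verdict.

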